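Start the wax injector from its guarded pull knob

ROBOT

A 6-joint arm with a two-finger parallel gripper is mounted at the origin on the work surface. World frame = base frame: x ahead of the robot, y to its left, z up, the work surface at z = 0. Lengths are in m, angles in rad, forces in N, time in s.
With the tool pointing down it reaches from about 0.25 to 0.775 m from the base axis. Payload 4 kg.
Tool frame: the origin (TCP) lies on the centre line of the jaws, within the pads' length; the fingertips stand bot.tip_extent ahead of it and the grasp point (between the pads) lies 2 mm behind it (bot.tip_extent is the distance from the TCP to the fingertips, in m); z points along the fingers, y is the line along which they close (so a half turn about z gives the same grasp; the last joint's range is limited). The gripper opens to 94 mm and grips with 3 to 60 N. Pads are 16 mm wide; open, the fingers measure 119 mm over their backs; the gripper's body (75 mm by 177 mm) begins 78 mm behind the grasp point.
Start: joints at [1.222, 0.087, 1.371, -0, 1.684, -0.103], TCP at [0.134, 0.533, 0.223] pointing down, gripper open.
Joint ranges: [-3.1, 3.1], [-0.76, 2.03], [0.27, 2.55], [-1.08, 4.22], [0.17, 2.65], [-2.57, 2.57]. Speed limits (rad/s): [2.79, 2.79, 3.14, 3.14, 3.14, 3.14].

INTERFACE

Orientations are given as a unit quaternion [w, x, y, z].
In Python, from workcell import bot gives the robot as it stands. The module is installed in compiled form; this text tells all that it offers.
- The arm moves only by the shell command python3 -m crank 'ROWS'. ROWS is JSON, a list of rows, each an object of numbers: "claw": the closure, from 0 (fully open) to 1 (shut); "x", "y", "z": the shift along the tool's x, y, z as a fraction of full scale; "turn": the turn about the tool's z as a fraction of full scale. A call has 1 to 5 rows; each row shifts and turns the commanded pose from where the row before left it, along the tool's axes as they then stand; what a row does not reach is not made up. Full scale, the value 1, is 300 mm for a shift and 90 degrees for a turn. A row lasts 1/10 s, in which the tool goes at most 50 mm and 8.59 degrees, less where a joint would pass 70% of its speed; a pose out of reach is approached as far as the arm can. A call with a number of a shift or a turn outside -1 to 1 is refused whole. A call with a gripper value outside its range is refused whole. The fingers move at their own pace and stop on an object; the grip force is fixed at half the most. Time passes only in rows, so rows that do not move let the fingers close. It gives the time, the measured TCP pose, the force, the opening and the grip force at its end, in the units of the state.
- bot.state(): the state, without advancing time (a new reading comes with each control period).
- bot.grab_frame(name): name is "scene" or "top" or "wrist"; returns a dict with "frame" (480x640x3 uint8, red, green, blue), "camera_matrix" (3x3 intrinsics, pixels), "dist_coeffs" ([k1, k2, p1, p2, k3] as OpenCV has them; the pictures are not rectified), "R" (3x3) and "t" (3): a world point X has camera coordinates R X + t; the wrist camera has in their place "tool_from_camera" (4x4, takes a point from camera to tool coordinates, whose origin is the TCP and whose axes are the flange's). Camera axes: x right, y down, z forward; pixel columns grow to the right and rows downward; lengths in m; the calibration is good to about 2 mm. A picture is of the moment at which its call begins: read the wrist's pose just before it. There is no depth.
- bot.job_done(): hands the job in; it is judged then, once.
The state is a dict: "t": time; "joint_pos": joint angles; "joint_velocities": joint speeds; "effort": joint torques, N m; "ee_pos": TCP position; "tool_rot": TCP orientation; "wrist_force": force on the tool from outside, world axes, zero at the start; "wrist_torque": the same for the moment, N m; "opening": finger opening in m; "gripper_force": force on a finger pad.
Only numpy, scipy, OpenCV 4.12 (cv2) and the standard library are available. Lean on these libraries where they do the work, as an engineer would, in place of code of your own. Each camera call takes 0.05 s, during which the arm holds its last target. There are 200 camera calls.

TASK

Start the wax injector: pull up the black spring plunger to free the clear guard cover, slide the cover fully open and let the plunger drop back; then pull the green start knob up as far as it goes and let it spring back to rest. Leave the cover open, do not press the red stop button, and do not disturb the other things on the bench.

Things in the scene. Friction and masses are not known exactly. Their poses are not given: they have to be found in the camera images.
- station: fixed steel station, 250 x 320 mm, deck 60 mm above the table. Origin: centre of its underside; y along the cover's rails. Dark rails along y at x = -47 and +97 mm, 8 mm thick, tops 110 mm above the table, carry the cover; between them, the green knob and a yellow stop post (24 x 12 mm, top at 102 mm) at x 25, y 17 mm that blocks the plunger's pin.
- cover (a joint): travel of the guard cover along the station's +y, m: 0 closed (at the start) to 0.12 fully open (end stop). Slides with about 1.5 N of friction, stays where left. At 0 the plunger's pin blocks it; with the plunger raised over 8 mm it runs free, and from 0.025 on the plunger may be let down again. Fully open, its -y edge is 60 mm to the +y side of the green knob's axis.
- plunger (a joint): height of the black spring plunger knob above rest, in m: 0 down (locked) to 0.012 fully raised (end stop). The spring pulls it down with about 3 N at rest, 7 N fully raised.
- plunger_grip (a point): centre of the black plunger knob, an upright cylinder 28 mm across, 26 mm high, on the cover's +y end and moving with it; axes as the station's (y: opening direction). At rest 143.5 mm above the table, 28 mm above the cover; below the knob is a steel collar 22 mm across, 10 mm high. Cover closed: x 25, y 5 mm on the station. Pull straight up.
- start (a joint): height of the green start knob above rest, in m: 0 at rest to 0.012 fully pulled out (end stop). It switches at 0.009. The spring pulls it back with about 4 N at rest, 8 N fully out.
- start_grip (a point): centre of the green start knob (upright cylinder 28 mm across, 26 mm high, on a thin steel stem, yellow ring under it), at x = 25, y = -85 mm on the station; its axes are the station's. At rest it is 88 mm above the table, 28 mm above the deck. Pull it straight up.
- stop (a joint): travel of the red stop button (32 mm across, in a yellow round housing, on the deck at x = -88, y = 100 mm on the station): 0 out, 0.006 fully pressed. Leave it alone.
- tray: bystander: blue open tray with wax rings, 200 x 270 x 40 mm. Origin: under its centre; leave it where it is.
- tub: bystander: white open tub of blue wax parts, 180 x 240 x 70 mm. Origin: under its centre; leave it where it is.
- mould: bystander: white and terracotta rubber mould block, 50 x 75 x 28 mm. Origin: under its centre; leave it where it is.
- cap: bystander: black round cap, 40 mm across, 30 mm high. Origin: under its centre; leave it where it is.
- carton: bystander: small yellow carton, 50 x 75 x 25 mm. Origin: under its centre; leave it where it is.
- spray: bystander: amber bottle, 54 mm across, 140 mm high. Origin: under its centre; leave it where it is.
- spatula: bystander: small spatula with a wooden handle, lying flat on the table beside the station's -y end; leave it where it is.
- cover_centre (a point): centre of the cover's top face, 115.5 mm above the table; moves with it; axes as the station's. A plate 140 mm (x) by 175 mm (y), 5 mm thick: clear panel with a yellow -y edge, closed over the green knob, and a 50 mm aluminium strip at the +y end that carries the plunger. When closed the centre is at x 25, y -57.5 mm on the station.

How it is judged:
By the outcome, as a careful person would: the job done as asked, in the order asked, and still so for the second after the job is handed in, with the robot touching nothing.
It also fails if it takes over 45 s, if anything falls off the work surface, if the arm or the gripper's body presses on something with over 40 N, if the wrist force passes 120 N, or if a joint passes its speed limit or range.

## Working session

There is one attempt and no reset: what is moved stays moved. The work goes in short steps, Python scripts to look and compute and a shell command to move; the robot and the scene stay as the last step left them, time stands still between calls to the robot, and variables do not carry over. Pictures are saved under pics/ and viewed, at most 10 in all, crops included, and the job is handed in when it is done.

```bash
mkdir -p pics; cat > h.py <<'E'
import numpy as np, cv2
from workcell import bot
def grab(n,save=None):
    s=bot.state(); f=bot.grab_frame(n); f['s']=s
    if save: cv2.imwrite('pics/'+save,f['frame'][:,:,::-1])
    return f
def Rq(q):
    w,x,y,z=q
    from scipy.spatial.transform import Rotation as R
    return R.from_quat([x,y,z,w]).as_matrix()
def ray(f,uv):
    p=cv2.undistortPoints(np.array([[uv]],float),np.array(f['camera_matrix']),np.array(f['dist_coeffs']))[0,0]
    d=np.array([p[0],p[1],1.])
    if 'R' in f:
        R=np.array(f['R']);t=np.array(f['t']);return -R.T@t,R.T@d
    T=np.array(f['tool_from_camera']);A=Rq(f['s']['tool_rot'])
    return A@T[:3,3]+np.array(f['s']['ee_pos']),A@T[:3,:3]@d
def onz(f,uv,z):
    o,d=ray(f,uv);return o+d*(z-o[2])/d[2]
E
python3 - <<'E'
from h import *
f=grab('top','top.png');grab('scene','scene.png')
s=bot.state();print(s,bot.tip_extent)
print(onz(f,(320,240),0), Rq(s['tool_rot']))
E
```

```text
{'t': 0.1, 'joint_pos': array([ 1.22186654e+00,  8.78683290e-02,  1.37207168e+00, -2.13442390e-05,
        1.68355095e+00, -1.03097370e-01]), 'joint_velocities': array([-0.00020815, -0.00145458, -0.00429586, -0.00102105,  0.00294118,
        0.00089756]), 'effort': array([ 2.24042575e-03, -3.41251981e+01, -3.03302586e+01,  7.20385252e-02,
        3.03646596e-02, -1.02422089e-04]), 'ee_pos': array([0.13370984, 0.53304888, 0.22144409]), 'tool_rot': array([-2.02363812e-04,  1.22608057e-01,  9.92454716e-01, -9.27389478e-04]), 'wrist_force': array([ 0.53398851, -0.99607299,  0.2154852 ]), 'wrist_torque': array([-0.01678193, -0.01264376, -0.03372453]), 'gripper_force': 0.0, 'opening': 0.09435913194586583} 0.017
[0.66109304 0.00426945 0.        ] [[-9.69934447e-01  2.43365513e-01 -6.29084682e-04]
 [ 2.43366263e-01  9.69932809e-01 -1.79116125e-03]
 [ 1.74262996e-04 -1.89040699e-03 -9.99998198e-01]]
```

View pics/top.png

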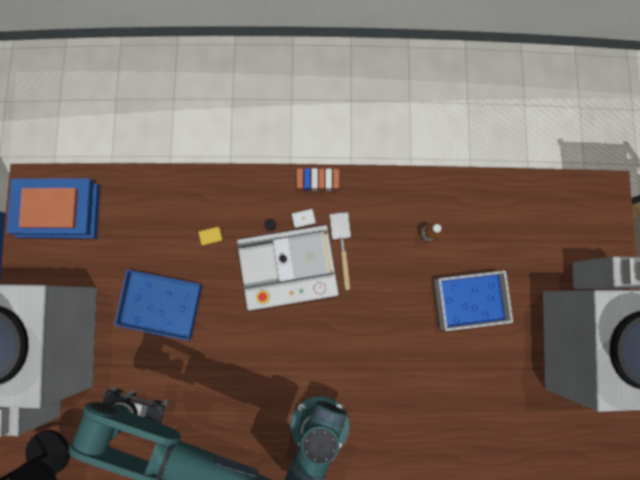

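View pics/scene.png

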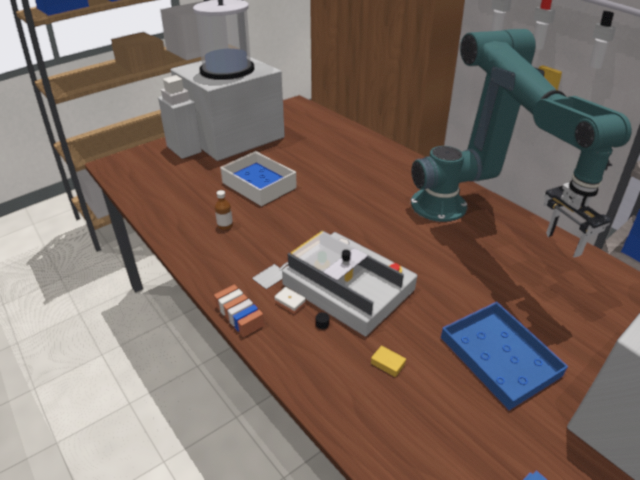

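The top view shows the station at about (288,268), with the plunger at (283,258), the red stop at (263,297) and the green knob at about (310,257) under the cover. The spatula is on its right (-y) end, so station +y runs roughly along world +y. The scene view agrees.

```bash
python3 - <<'E'
from h import *
f=grab('top'); im=f['frame'].astype(int)
sub=np.zeros(im.shape[:2],bool); sub[225:312,235:342]=1
def cen(m):
    n,l,st,c=cv2.connectedComponentsWithStats((m&sub).astype(np.uint8)); i=1+np.argmax(st[1:,4]); return c[i],st[i]
r,g,b=im[...,0],im[...,1],im[...,2]
red=cen((r>170)&(g<90)&(b<90)); print('red',red, onz(f,red[0],0.085))
m=(im.max(2)<50); m[:, :274]=0; m[:,292:]=0; m[:250]=0; m[267:]=0
blk=cen(m); P=onz(f,blk[0],0.155); print('plunger',blk,P)
C=[onz(f,c,0.06)[:2] for c in [(238,241),(327,227),(338,296),(248,309)]]
print(np.array(C)); yv=(C[0]-C[1]+C[3]-C[2]); th=np.arctan2(-yv[0],yv[1]); print('yaw deg',np.degrees(th),'ctr',np.mean(C,0))
R=np.array([[np.cos(th),-np.sin(th)],[np.sin(th),np.cos(th)]])
o=P[:2]-R@[.025,.005]; print('origin from plunger',o,'red pred',o+R@[-.088,.1])
E
```

```text
red (array([262.22857143, 296.57142857]), array([259, 294,   7,   6,  35], dtype=int32)) [0.45366125 0.20033062 0.085     ]
plunger (array([282.125, 257.875]), array([281, 257,   3,   3,   8], dtype=int32)) [0.5815078  0.12888579 0.155     ]
[[ 0.64712298  0.29292939]
 [ 0.70020015 -0.01970352]
 [ 0.45810957 -0.06009602]
 [ 0.40995949  0.25200287]]
yaw deg 9.203822718958394 ctr [0.55384805 0.11628318]
origin from plunger [0.5576294  0.11995148] red pred [0.45476764 0.2045887 ]
```

Station origin is about (0.556, 0.118) with a yaw of about 9.2°. I'll turn the tool 66.7° so the jaws close along station x, then travel.

```bash
python3 -m crank '[{"claw":0,"turn":0.0926},{"claw":0,"turn":0.0926},{"claw":0,"turn":0.0926},{"claw":0,"turn":0.0926},{"claw":0,"turn":0.0926}]' && python3 -m crank '[{"claw":0,"turn":0.0926},{"claw":0,"turn":0.0926},{"claw":0,"turn":0.0926},{"claw":0}]'
python3 - <<'E'
from h import *
s=bot.state();A=Rq(s['tool_rot']);print(A.round(4),'yaw y',np.degrees(np.arctan2(A[1,1],A[0,1])))
print('fraction',A.T@(np.array([.5815-.03,.1289,.222])-s['ee_pos'])/.3)
E
```

```text
[[-9.699e-01  2.433e-01 -6.000e-04]
 [ 2.433e-01  9.699e-01 -1.600e-03]
 [ 2.000e-04 -1.700e-03 -1.000e+00]] yaw y 75.91698850243367
fraction [-1.67865320e+00 -9.68022459e-01 -1.07172753e-04]$[0]: bad value
```

```bash
python3 -m crank '[{"claw":0,"x":0,"y":0,"z":0,"turn":0.0926},{"claw":0,"x":0,"y":0,"z":0,"turn":0.0926},{"claw":0,"x":0,"y":0,"z":0,"turn":0.0926},{"claw":0,"x":0,"y":0,"z":0,"turn":0.0926},{"claw":0,"x":0,"y":0,"z":0,"turn":0.0926}]' && python3 -m crank '[{"claw":0,"x":0,"y":0,"z":0,"turn":0.0926},{"claw":0,"x":0,"y":0,"z":0,"turn":0.0926},{"claw":0,"x":0,"y":0,"z":0,"turn":0.0926},{"claw":0,"x":0,"y":0,"z":0,"turn":0}]'
python3 - <<'E'
from h import *
s=bot.state();A=Rq(s['tool_rot']);print(A.round(4),'yaw y',np.degrees(np.arctan2(A[1,1],A[0,1])))
print('fraction',A.T@(np.array([.5815-.03,.1289,.222])-s['ee_pos'])/.3)
E
```

```text
t: 0.65
ee_pos: [0.1338, 0.5333, 0.222]
tool_rot: [0.0, 0.47, 0.883, -0.0]
wrist_force: [0.2, -0.2, 0.1]
opening: 0.0943
gripper_force: 0.0
t: 1.05
ee_pos: [0.1338, 0.5333, 0.222]
tool_rot: [0.0, 0.648, 0.762, -0.0]
wrist_force: [-0.0, 0.3, 0.3]
opening: 0.0944
gripper_force: 0.0
[[-1.609e-01  9.870e-01 -2.000e-04]
 [ 9.870e-01  1.609e-01 -8.000e-04]
 [-7.000e-04 -4.000e-04 -1.000e+00]] yaw y 9.260248125348294
fraction [-1.55442306e+00  1.15725306e+00  8.03228470e-04]
```

```bash
for i in 1; do python3 -m crank '[{"claw":0,"x":-0.12,"y":0.089,"z":0,"turn":0},{"claw":0,"x":-0.12,"y":0.089,"z":0,"turn":0},{"claw":0,"x":-0.12,"y":0.089,"z":0,"turn":0},{"claw":0,"x":-0.12,"y":0.089,"z":0,"turn":0},{"claw":0,"x":-0.12,"y":0.089,"z":0,"turn":0}]' && python3 -m crank '[{"claw":0,"x":-0.12,"y":0.089,"z":0,"turn":0},{"claw":0,"x":-0.12,"y":0.089,"z":0,"turn":0},{"claw":0,"x":-0.12,"y":0.089,"z":0,"turn":0},{"claw":0,"x":-0.12,"y":0.089,"z":0,"turn":0},{"claw":0,"x":-0.12,"y":0.089,"z":0,"turn":0}]' && python3 -m crank '[{"claw":0,"x":-0.12,"y":0.089,"z":0,"turn":0},{"claw":0,"x":-0.12,"y":0.089,"z":0,"turn":0},{"claw":0,"x":-0.12,"y":0.089,"z":0,"turn":0},{"claw":0,"x":0,"y":0,"z":0,"turn":0}]'; done
python3 - <<'E'
from h import *
f=grab('wrist','w1.png');print(f['s']['ee_pos'],f['tool_from_camera'])
E
```

```text
t: 1.55
ee_pos: [0.2953, 0.3759, 0.2224]
tool_rot: [0.0, 0.646, 0.763, 0.0]
wrist_force: [0.1, 0.8, 0.5]
opening: 0.0934
gripper_force: 0.0
t: 2.05
ee_pos: [0.4562, 0.2195, 0.2224]
tool_rot: [-0.0, 0.646, 0.763, 0.0]
wrist_force: [-0.3, -0.0, -0.2]
opening: 0.0938
gripper_force: 0.0
t: 2.45
ee_pos: [0.5543, 0.1232, 0.221]
tool_rot: [0.0, 0.649, 0.761, -0.001]
wrist_force: [0.1, -0.0, -0.3]
opening: 0.0939
gripper_force: 0.0
[0.55425733 0.1232102  0.22098551] [[-5.36884393e-04 -9.63438039e-01 -2.67930694e-01  7.79738998e-02]
 [ 9.99999450e-01 -7.58663608e-04  7.24221919e-04 -7.61616827e-04]
 [-9.01012213e-04 -2.67930158e-01  9.63437916e-01 -1.62852233e-01]
 [ 0.00000000e+00  0.00000000e+00  0.00000000e+00  1.00000000e+00]]
```

View pics/w1.png

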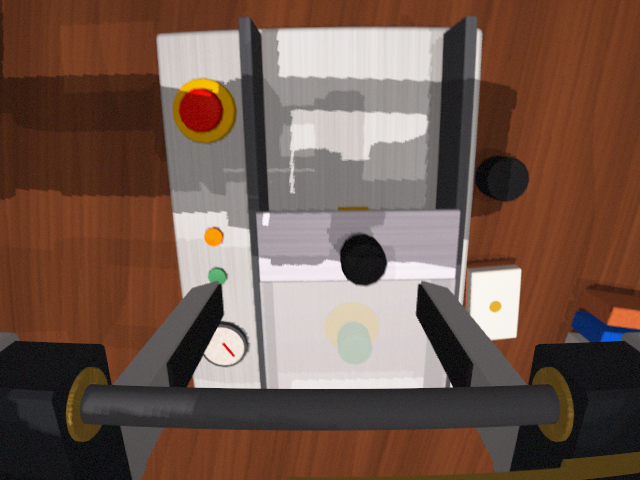

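The wrist view shows the plunger knob at (363,258), the stop at (201,110), the cover's +y edge from (258,211) to (460,209), and the green knob at (354,343) under the panel.

```bash
cat >> h.py <<'E'
def plunger(f,z):
    im=f['frame']; m=(im.max(2)<45).astype(np.uint8); m[320:]=0; m[:, :275]=0; m[:,440:]=0
    m=cv2.morphologyEx(m,cv2.MORPH_OPEN,np.ones((9,9)))
    n,l,st,c=cv2.connectedComponentsWithStats(m); i=1+np.argmax(st[1:,4]); print(st[i],c[i]); return onz(f,c[i],z)
E
python3 - <<'E'
from h import *
f=grab('wrist'); P=plunger(f,.1435); print(P)
a,b=onz(f,(258,211.5),.1155),onz(f,(460,209.5),.1155); d=b-a; print('cover edge',a,b,np.degrees(np.arctan2(d[1],d[0])),np.hypot(*d[:2]))
a,b=onz(f,(257,282),.1155),onz(f,(455,279),.1155); d=b-a; print('strip edge',np.degrees(np.arctan2(d[1],d[0])))
rp=onz(f,(201,110),.09); print('red',rp)
v=rp-P; print('yaw from red',np.degrees(np.arctan2(v[1],v[0])-np.arctan2(.095,-.113)),np.hypot(*v[:2]),np.hypot(.095,.113))
A=Rq(f['s']['tool_rot']); print('yaw y',np.degrees(np.arctan2(A[1,1],A[0,1])))
T=np.array([P[0],P[1],.1435]);print('fraction to knob',A.T@(T-f['s']['ee_pos'])/.3)
E
```

```text
[ 343  239   45   49 1783] [364.55300056 263.38810993]
[0.58028203 0.12761367 0.1435    ]
cover edge [0.50648096 0.14388949 0.1155    ] [0.6426052  0.16744625 0.1155    ] 9.817994536121478 0.1381474919594739
strip edge 9.992140762182508
red [0.45412929 0.20467694 0.09      ]
yaw from red 8.634411151957472 0.14782848860337872 0.1476279106402309
yaw y 9.1711818845985
fraction to knob [-0.00718135  0.09285892  0.2591301 ]
```

```bash
python3 -m crank '[{"claw":0,"x":-0.007,"y":0.093,"z":0.05,"turn":0},{"claw":0,"x":0,"y":0,"z":0.1,"turn":0},{"claw":0,"x":0,"y":0,"z":0.08,"turn":0},{"claw":0,"x":0,"y":0,"z":0.028,"turn":0},{"claw":0,"x":0,"y":0,"z":0,"turn":0}]' && python3 -m crank '[{"claw":1,"x":0,"y":0,"z":0,"turn":0},{"claw":1,"x":0,"y":0,"z":0,"turn":0},{"claw":1,"x":0,"y":0,"z":0,"turn":0},{"claw":1,"x":0,"y":0,"z":0,"turn":0},{"claw":1,"x":0,"y":0,"z":0,"turn":0}]'
```

```text
t: 3.05
ee_pos: [0.5778, 0.1308, 0.1438]
tool_rot: [-0.001, 0.647, 0.763, -0.001]
wrist_force: [-0.3, -0.1, -0.1]
opening: 0.094
gripper_force: 0.0
t: 3.55
ee_pos: [0.5797, 0.1297, 0.1457]
tool_rot: [0.0, 0.648, 0.762, 0.0]
wrist_force: [-0.4, -1.1, -0.4]
opening: 0.0571
gripper_force: 0.0
```

```bash
python3 -m crank '[{"claw":1,"x":-0.005,"y":0,"z":0.004,"turn":0},{"claw":1,"x":0,"y":0,"z":0,"turn":0},{"claw":1,"x":0,"y":0,"z":0,"turn":0},{"claw":1,"x":0,"y":0,"z":0,"turn":0},{"claw":1,"x":0,"y":0,"z":0,"turn":0}]' && python3 -m crank '[{"claw":1,"x":0,"y":0,"z":0,"turn":0},{"claw":1,"x":0,"y":0,"z":0,"turn":0}]'
```

```text
t: 4.05
ee_pos: [0.5806, 0.1283, 0.1438]
tool_rot: [0.001, 0.648, 0.762, 0.001]
wrist_force: [4.7, -0.2, -1.2]
opening: 0.0275
gripper_force: 30.0
t: 4.25
ee_pos: [0.5806, 0.1283, 0.1438]
tool_rot: [0.001, 0.648, 0.762, 0.001]
wrist_force: [5.7, 1.2, -3.4]
opening: 0.0275
gripper_force: 30.0
```

```bash
python3 -m crank '[{"claw":1,"x":0,"y":0,"z":-0.015,"turn":0},{"claw":1,"x":0,"y":0,"z":-0.015,"turn":0},{"claw":1,"x":0,"y":0,"z":-0.006,"turn":0},{"claw":1,"x":0,"y":0,"z":0,"turn":0},{"claw":1,"x":0,"y":0,"z":0,"turn":0}]'
```

```text
t: 4.75
ee_pos: [0.5806, 0.1283, 0.1534]
tool_rot: [0.0, 0.648, 0.762, 0.001]
wrist_force: [6.6, 1.7, -6.5]
opening: 0.0275
gripper_force: 30.0
```

```bash
python3 -m crank '[{"claw":1,"x":0,"y":0,"z":-0.004,"turn":0},{"claw":1,"x":0.03,"y":0,"z":0,"turn":0},{"claw":1,"x":0.03,"y":0,"z":0,"turn":0},{"claw":1,"x":0.03,"y":0,"z":0,"turn":0},{"claw":1,"x":0,"y":0,"z":0,"turn":0}]'
```

```text
t: 5.25
ee_pos: [0.5758, 0.1559, 0.1542]
tool_rot: [-0.0, 0.648, 0.762, 0.0]
wrist_force: [5.9, 2.4, -6.8]
opening: 0.0277
gripper_force: 30.0
```

```bash
python3 -m crank '[{"claw":1,"x":0.06,"y":0,"z":0,"turn":0},{"claw":1,"x":0.08,"y":0,"z":0,"turn":0},{"claw":1,"x":0.08,"y":0,"z":0,"turn":0},{"claw":1,"x":0.05,"y":0,"z":0,"turn":0},{"claw":1,"x":0.02,"y":0,"z":0,"turn":0}]' && python3 -m crank '[{"claw":1,"x":0.01,"y":0,"z":0,"turn":0},{"claw":1,"x":0.01,"y":0,"z":0,"turn":0},{"claw":1,"x":0,"y":0,"z":0,"turn":0},{"claw":1,"x":0,"y":0,"z":0,"turn":0}]'
```

```text
t: 5.75
ee_pos: [0.5609, 0.2413, 0.1543]
tool_rot: [-0.0, 0.647, 0.762, -0.001]
wrist_force: [4.1, -0.7, -6.9]
opening: 0.0274
gripper_force: 30.0
t: 6.15
ee_pos: [0.56, 0.2464, 0.1556]
tool_rot: [-0.001, 0.648, 0.762, -0.0]
wrist_force: [2.5, 0.1, -7.7]
opening: 0.0274
gripper_force: 30.0
```

```bash
python3 -m crank '[{"claw":1,"x":0.01,"y":0,"z":0,"turn":0},{"claw":1,"x":0.01,"y":0,"z":0,"turn":0},{"claw":1,"x":0,"y":0,"z":0,"turn":0},{"claw":1,"x":0,"y":0,"z":0,"turn":0}]'
```

```text
t: 6.55
ee_pos: [0.5599, 0.247, 0.1552]
tool_rot: [0.003, 0.649, 0.761, -0.004]
wrist_force: [3.1, -12.6, -7.7]
opening: 0.0277
gripper_force: 30.0
```

End stop reached, with 12.6 N resisting. I'll unload the push, lower the plunger and release it.

```bash
python3 -m crank '[{"claw":1,"x":-0.005,"y":0,"z":0.012,"turn":0},{"claw":1,"x":-0.005,"y":0,"z":0.012,"turn":0},{"claw":1,"x":-0.003,"y":0,"z":0.012,"turn":0},{"claw":1,"x":0,"y":0,"z":0.002,"turn":0},{"claw":1,"x":0,"y":0,"z":0,"turn":0}]' && python3 -m crank '[{"claw":0.5,"x":0,"y":0,"z":0,"turn":0},{"claw":0.3,"x":0,"y":0,"z":0,"turn":0},{"claw":0.3,"x":0,"y":0,"z":0,"turn":0},{"claw":0.3,"x":0,"y":0,"z":0,"turn":0},{"claw":0.3,"x":0,"y":0,"z":0,"turn":0}]'
```

```text
t: 7.05
ee_pos: [0.5599, 0.2468, 0.1449]
tool_rot: [0.001, 0.648, 0.761, -0.002]
wrist_force: [1.9, -5.9, -3.0]
opening: 0.0274
gripper_force: 30.0
t: 7.55
ee_pos: [0.5601, 0.2492, 0.145]
tool_rot: [0.0, 0.648, 0.762, 0.0]
wrist_force: [0.4, 0.7, -0.3]
opening: 0.0636
gripper_force: 0.0
```

```bash
python3 -m crank '[{"claw":0.3,"x":0,"y":0,"z":-0.13,"turn":0},{"claw":0.3,"x":0,"y":0,"z":-0.13,"turn":0},{"claw":0.3,"x":-0.12,"y":0,"z":0,"turn":0},{"claw":0.3,"x":-0.14,"y":0,"z":0,"turn":0},{"claw":0.3,"x":-0.14,"y":0,"z":0,"turn":0}]' && python3 -m crank '[{"claw":0.3,"x":-0.14,"y":0,"z":0,"turn":0},{"claw":0.3,"x":-0.1,"y":0,"z":0,"turn":0},{"claw":0.3,"x":0,"y":0,"z":0,"turn":0},{"claw":0.3,"x":0,"y":0,"z":0,"turn":0}]'
cat >> h.py <<'E'
def green(f,z):
    h=cv2.cvtColor(f['frame'],cv2.COLOR_RGB2HSV); m=((h[...,0]>45)&(h[...,0]<90)&(h[...,1]>110)&(h[...,2]>40)).astype(np.uint8); m[:, :280]=0; m[:,440:]=0
    n,l,st,c=cv2.connectedComponentsWithStats(m); i=1+np.argmax(st[1:,4]); print(st[i],c[i]); return onz(f,c[i],z)
E
python3 - <<'E'
from h import *
f=grab('wrist','w2.png'); P=green(f,.09); print(P,f['s']['ee_pos'])
A=Rq(f['s']['tool_rot']); print('fraction',A.T@(np.array([P[0],P[1],.088])-f['s']['ee_pos'])/.3)
E
```

```text
t: 8.05
ee_pos: [0.5796, 0.1297, 0.2232]
tool_rot: [0.0, 0.647, 0.762, 0.001]
wrist_force: [0.7, -1.3, 0.1]
opening: 0.0659
gripper_force: 0.0
t: 8.45
ee_pos: [0.591, 0.0592, 0.2225]
tool_rot: [-0.0, 0.648, 0.761, 0.0]
wrist_force: [-0.5, 0.4, 0.1]
opening: 0.0657
gripper_force: 0.0
[ 305  243   36   42 1173] [322.20375107 263.68201194]
[0.59580198 0.03929044 0.09      ] [0.59097021 0.05919798 0.22246633]
fraction [-0.06856541  0.00529285  0.44814703]
```

View pics/w2.png

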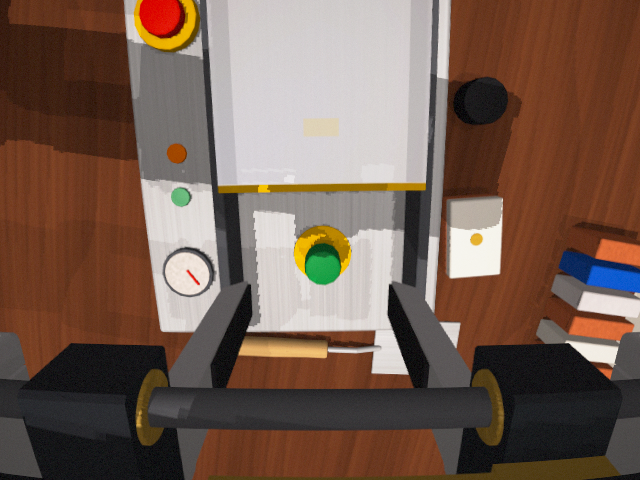

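The wrist view shows the cover open, its yellow edge at row 187, with the green knob exposed at (322,263). Descending onto it slightly high so the tips clear the ring.

```bash
python3 -m crank '[{"claw":0.3,"x":-0.068,"y":0.005,"z":0,"turn":0},{"claw":0.3,"x":0,"y":0,"z":0.13,"turn":0},{"claw":0.3,"x":0,"y":0,"z":0.14,"turn":0},{"claw":0.3,"x":0,"y":0,"z":0.11,"turn":0},{"claw":0.3,"x":0,"y":0,"z":0.055,"turn":0}]' && python3 -m crank '[{"claw":0.3,"x":0,"y":0,"z":0,"turn":0},{"claw":0.3,"x":0,"y":0,"z":0,"turn":0},{"claw":1,"x":0,"y":0,"z":0,"turn":0},{"claw":1,"x":0,"y":0,"z":0,"turn":0},{"claw":1,"x":0,"y":0,"z":0,"turn":0}]' && python3 -m crank '[{"claw":1,"x":0,"y":0,"z":0,"turn":0},{"claw":1,"x":0,"y":0,"z":0,"turn":0},{"claw":1,"x":0,"y":0,"z":0,"turn":0},{"claw":1,"x":0,"y":0,"z":0,"turn":0}]'
```

```text
t: 9.0
ee_pos: [0.5932, 0.0415, 0.0878]
tool_rot: [-0.003, 0.647, 0.763, -0.002]
wrist_force: [0.1, -0.1, -0.9]
opening: 0.0659
gripper_force: 0.0
t: 9.5
ee_pos: [0.5966, 0.0395, 0.0935]
tool_rot: [0.001, 0.648, 0.762, 0.001]
wrist_force: [-0.1, 0.2, 1.0]
opening: 0.0449
gripper_force: 0.0
t: 9.9
ee_pos: [0.5964, 0.0394, 0.0923]
tool_rot: [0.001, 0.648, 0.762, 0.001]
wrist_force: [2.6, 1.0, -0.4]
opening: 0.027
gripper_force: 30.0
```

```bash
python3 -m crank '[{"claw":1,"x":0,"y":0,"z":-0.012,"turn":0},{"claw":1,"x":0,"y":0,"z":-0.014,"turn":0},{"claw":1,"x":0,"y":0,"z":-0.014,"turn":0},{"claw":1,"x":0,"y":0,"z":-0.004,"turn":0},{"claw":1,"x":0,"y":0,"z":0,"turn":0}]'
```

```text
t: 10.4
ee_pos: [0.5963, 0.0394, 0.1037]
tool_rot: [0.0, 0.648, 0.762, 0.0]
wrist_force: [6.2, 0.7, -8.5]
opening: 0.0274
gripper_force: 30.0
```

```bash
python3 -m crank '[{"claw":1,"x":0,"y":0,"z":-0.005,"turn":0},{"claw":1,"x":0,"y":0,"z":0,"turn":0},{"claw":1,"x":0,"y":0,"z":0,"turn":0}]'
```

```text
t: 10.7
ee_pos: [0.5963, 0.0394, 0.1044]
tool_rot: [-0.0, 0.648, 0.762, 0.0]
wrist_force: [6.8, 0.3, -10.2]
opening: 0.0278
gripper_force: 30.0
```

The knob is at its end stop: 12.1 mm up, with 10 N against an 8 N spring. Lower, release and retreat.

```bash
python3 -m crank '[{"claw":1,"x":0,"y":0,"z":0.015,"turn":0},{"claw":1,"x":0,"y":0,"z":0.015,"turn":0},{"claw":1,"x":0,"y":0,"z":0.015,"turn":0},{"claw":1,"x":0,"y":0,"z":0,"turn":0},{"claw":1,"x":0,"y":0,"z":0,"turn":0}]' && python3 -m crank '[{"claw":0.3,"x":0,"y":0,"z":0,"turn":0},{"claw":0.3,"x":0,"y":0,"z":0,"turn":0},{"claw":0.3,"x":0,"y":0,"z":0,"turn":0},{"claw":0.3,"x":0,"y":0,"z":0,"turn":0},{"claw":0.3,"x":0,"y":0,"z":0,"turn":0}]' && python3 -m crank '[{"claw":0.3,"x":0,"y":0,"z":-0.1,"turn":0},{"claw":0.3,"x":0,"y":0,"z":-0.15,"turn":0},{"claw":0.3,"x":0.05,"y":0,"z":-0.15,"turn":0},{"claw":0.3,"x":0.05,"y":0,"z":-0.05,"turn":0},{"claw":0.3,"x":0,"y":0,"z":0,"turn":0}]'
python3 - <<'E'
from h import *
f=grab('wrist','w3.png'); print('green',green(f,.09))
im=f['frame'];A=Rq(f['s']['tool_rot']);print(f['s']['ee_pos'])
E
```

```text
t: 11.2
ee_pos: [0.5963, 0.0394, 0.0929]
tool_rot: [0.0, 0.648, 0.762, 0.0]
wrist_force: [5.4, -0.0, -4.1]
opening: 0.0271
gripper_force: 30.0
t: 11.7
ee_pos: [0.5955, 0.0394, 0.0933]
tool_rot: [-0.0, 0.648, 0.762, -0.0]
wrist_force: [-0.4, -0.6, -0.2]
opening: 0.0636
gripper_force: 0.0
t: 12.2
ee_pos: [0.592, 0.0706, 0.232]
tool_rot: [0.002, 0.647, 0.763, 0.003]
wrist_force: [0.8, -0.7, 0.2]
opening: 0.0655
gripper_force: 0.0
[ 300  253   34   40 1082] [316.71534196 273.14325323]
green [0.59548782 0.03897893 0.09      ]
[0.59201075 0.07064855 0.23201905]
```

View pics/w3.png

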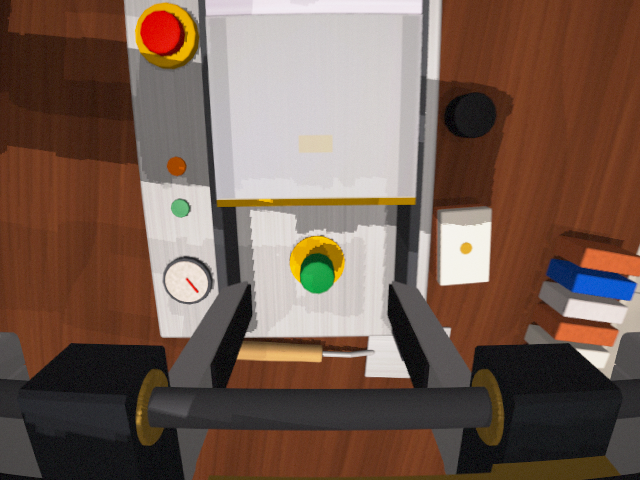

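The view shows the green knob at rest at (317,273), the cover edge at row 204 and everything else undisturbed. I'll check the opening distance numerically, then hand in if it's good.

```bash
python3 - <<'E'
from h import *
f=grab('wrist'); e=onz(f,(317,205.5),.1155); g=green(f,.09); s=np.radians(9.4); d=(e-g)@[-np.sin(s),np.cos(s),0]
print('edge to knob',d)
if d>.057: print(bot.job_done())
E
```

```text
[ 303  254   34   40 1110] [319.14414414 273.41801802]
edge to knob 0.05925595380656986
the job is handed in; nothing more can be done
None
```

The job is handed in: the cover is fully open against its end stop, with the plunger let back down. The green start knob was pulled to its 12 mm stop and returned to rest, the red stop button was never touched, and nothing else looked moved in the last wrist view.

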